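Snap returned loggers into the reader cradle, sort out faulty ones, refit the cover

ROBOT

A 6-joint arm with a two-finger parallel gripper is mounted at the origin on the work surface. World frame = base frame: x ahead of the robot, y to its left, z up, the work surface at z = 0. Lengths are in m, angles in degrees, forces in N, time in s.
With the tool pointing down it reaches from about 0.325 to 0.775 m from the base axis. Payload 5.5 kg.
Tool frame: the origin (TCP) lies at the centre of the arm's flange, where the gripper is bolted on; the fingertips stand 182 mm ahead of it and the grasp point (between the pads) lies 163 mm ahead of it; z points along the fingers, y is the direction in which the jaws open and shut (so a half turn about z gives the same grasp; the last joint's range is limited). The gripper opens to 88 mm and grips with 3 to 60 N. Pads are 20 mm wide; open, the fingers measure 115 mm over their backs; the gripper's body (75 mm by 178 mm) begins 61 mm behind the grasp point.
Start: joints at [63.157, 5.22, 70.514, -0, 104.267, -3.249], TCP at [0.24, 0.55, 0.405] pointing down, gripper open.
Joint ranges: [-164.24, 164.24], [-49.07, 125.15], [9.68, 141.18], [-86.29, 266.29], [3.28, 154.24], [-151.56, 151.56]. Speed limits (degrees/s): [147.25, 147.25, 172.46, 180, 180, 180].

INTERFACE

Orientations are given as [roll, pitch, yaw] about the fixed x, y, z axes, in that order (R = Rz(yaw) Ry(pitch) Rx(roll)).
In Python, from station import r gives the robot as it stands. The module is installed in compiled form; this text tells all that it offers. Calls block until the motion is done:
- r.reach(position, orientation): joint-space move of the TCP to a pose.
- r.servo_line(position, rotation=None, speed=0.15): straight line of the TCP; rotation=None keeps the orientation; speed is the mean speed in m/s.
- r.move_joints(angles): joint-space move.
- r.let_go() and r.grab(squeeze=None): open the fingers fully, or close them until they stop; squeeze is the grip in N (None keeps the last).
- r.wait(seconds).
- r.inverse_kinematics(position, orientation): joint angles nearest the present ones, or None.
- r.sense(): the state.
- r.snapshot(name): name is "side" or "top" or "wrist"; returns a dict with "frame" (384x512x3 uint8, red, green, blue), "fx", "fy", "cx", "cy" (pixels), "R" (3x3) and "t" (3): a world point X has camera coordinates R X + t. Camera axes: x right, y down, z forward; pixel columns grow to the right and rows downward; lengths in m; the calibration is good to about 2 mm. A picture is of the moment at which its call begins. There is no depth.
A pose or a line that the arm cannot do raises r.IKError and nothing moves.
- r.hand_in(): hands the job in, once; it reports no verdict.
The state is a dict: "clock": time; "joints": joint angles; "joint_vel": joint speeds; "joint_torque": joint torques, N m; "tcp_pos": TCP position; "orientation": TCP orientation; "contact_force": force on the tool from outside, world axes, zero at the start; "torque": the same for the moment, N m; "opening": finger opening in m.
Only numpy, scipy, OpenCV 4.12 (cv2) and the standard library are available. Lean on these libraries where they do the work, as an engineer would, in place of code of your own. Each camera call takes 0.05 s, during which the arm holds its last target. There are 200 camera calls.

TASK

Squeeze the two black tabs on the grey dust cover together to free it, lift it off the reader cradle and set it down the right way up on the bench beside the cradle, letting go of it. Push every untagged temperature logger down into a free clip of the cradle until it snaps fully home, about centred in its clip, and lay every logger that carries a fault tag in the steel tray. When the clips are loaded, put the cover back on so that it sits flat all round with both tabs sprung out and latched; leave the tub, the scanner and the label roll where they stand.

Things in the scene. Friction and masses are not known exactly. Their poses are not given: they have to be found in the camera images.
- cradle: Reader cradle fixed to the bench, pose varies. Origin: centre of its underside; x, y along its short, long sides. Flange 132 (x) x 224 (y) x 6 mm; plinth on it 104 x 196 mm, top at z = 14 mm. Four spring clips at x = +-26, y = +-56 mm, one logger each, lying along y. In the middle (|y| below 12 mm) two catch posts 40 mm high at x = +-33 mm with inward ledges hold the cover's hooks.
- clip1 (a point): Clip 1 (cradle x -26, y +56 mm): where the centre of a fully home logger lies, 32 mm above the bench; axes as the cradle's, logger along y. A clip has two pairs of round-nosed steel jaws, their tops 46 mm above the bench, the pairs centred 23 mm either side of the clip's middle along y, each 14 mm long: 32 mm between the pairs is free for fingers down to the plinth.
- clip2 (a point): Clip 2 (cradle x -26, y -56 mm), like clip 1. A logger laid on a clip first rests on the jaw noses, about 20 mm too high. A push of roughly 8 to 15 N spreads the sprung jaws (widest with the logger 10 mm above home); then the force drops and it snaps down onto ribs. The whole push may be made holding the logger by its middle.
- clip3 (a point): Clip 3 (cradle x +26, y +56 mm), like clip 1: the centre of a fully home logger, 32 mm above the bench.
- clip4 (a point): Clip 4 (cradle x +26, y -56 mm), like clip 1: the centre of a fully home logger, 32 mm above the bench.
- cover: Blue-grey plastic dust cover, 250 g: a box open below, 118 (x) x 210 (y) mm outside, 50 mm high. Origin: centre of its rim's underside; z up. It starts fitted, axes as the cradle's (turned half round it fits as well): rim on the cradle's flange, origin 6 mm above the bench, its walls (3 mm) 4 mm clear of the plinth all round. Hooks inside reach down to 20 mm above the rim.
- tab_near (a joint): Squeeze tab on the cover's -x side, m inwards: 0 sprung out, 0.006 fully squeezed (spring 1.6 to 6.4 N). The two tabs are black upright plates on the middle of the cover's top, 28 mm wide along y, from 51 to 84 mm above the rim, outer faces at x = +-28 mm (56 mm apart, 44 mm squeezed). A white block 22 mm wide, 26 mm high stands between them.
- tab_far (a joint): Squeeze tab on the cover's +x side, as tab_near. Both squeezed fully along x, the hooks are free and the cover can be lifted and carried by the tabs. Lowered onto the flange with the tabs squeezed and then let go, the tabs spring out and latch; pressed down unsqueezed it snaps on too.
- logger1: Temperature logger, about 90 g: steel cylinder 24 mm across, 70 mm long overall, with square black end caps 26 x 26 x 6 mm that stop it rolling (58 mm bare between). Origin: its centre, 13 mm up when lying on the bench; y is its long axis; ends alike, any side may be up. Two or three are present, on the bench to the left of the cradle; an absent one is None.
- logger2: Temperature logger, about 90 g: steel cylinder 24 mm across, 70 mm long overall, with square black end caps 26 x 26 x 6 mm that stop it rolling (58 mm bare between). Origin: its centre, 13 mm up when lying on the bench; y is its long axis; ends alike, any side may be up. Two or three are present, on the bench to the left of the cradle; an absent one is None.
- logger3: Temperature logger, about 90 g: steel cylinder 24 mm across, 70 mm long overall, with square black end caps 26 x 26 x 6 mm that stop it rolling (58 mm bare between). Origin: its centre, 13 mm up when lying on the bench; y is its long axis; ends alike, any side may be up. Two or three are present, on the bench to the left of the cradle; an absent one is None.
- faulty1: Faulty logger: as the others (same cylinder, caps, mass), but with a flat buff plastic fault tag, 24 x 30 x 4 mm, sticking out of its +y end along its axis (100 mm long overall: -35 to +65 mm from the origin at the steel cylinder's centre). One or two are present, among the other loggers; an absent one is None.
- faulty2: Faulty logger: as the others (same cylinder, caps, mass), but with a flat buff plastic fault tag, 24 x 30 x 4 mm, sticking out of its +y end along its axis (100 mm long overall: -35 to +65 mm from the origin at the steel cylinder's centre). One or two are present, among the other loggers; an absent one is None.
- tray: Open steel tray fixed to the bench at the right of the cradle, 180 (x) x 140 (y) x 25 mm, walls and floor 4 to 5 mm; its place and yaw vary. Origin: centre of its underside; x, y along its long, short sides. Faulty loggers lie in it any way round.
- tub: Bystander: clear open tub of white clips, 96 mm across, 100 mm high, beyond the tray. Origin: centre of its underside.
- scanner: Bystander: hand-held code scanner lying beyond the cradle, about 62 x 155 x 36 mm. Origin: on its underside near its middle.
- label_roll: Bystander: paper label roll standing on end at the far left, 76 mm across, 50 mm high. Origin: centre of its underside. Between it and the cradle, beyond the loggers, the bench is free for setting down the cover.

How it is judged (in metres and radians):
On the way, in this order (a step that is already met when the one before it is completed fails the run):
1. the cover is off the cradle, set down the right way up on the bench beside it and let go (horizontal distance between cover and cradle above 0.12 m and height (world z) of cover below 0.012 m and angle between cover's own z axis and vertical below 0.1 rad and contact force between the fingers and cover below 0.3 N), for 0.2 s.
2. every untagged logger is fully home in a clip (((x of logger1 in the frame of clip1 between -0.004 and 0.004 m and y of logger1 in the frame of clip1 between -0.009 and 0.009 m and z of logger1 in the frame of clip1 between -0.0035 and 0.0035 m) or (x of logger1 in the frame of clip2 between -0.004 and 0.004 m and y of logger1 in the frame of clip2 between -0.009 and 0.009 m and z of logger1 in the frame of clip2 between -0.0035 and 0.0035 m) or (x of logger1 in the frame of clip3 between -0.004 and 0.004 m and y of logger1 in the frame of clip3 between -0.009 and 0.009 m and z of logger1 in the frame of clip3 between -0.0035 and 0.0035 m) or (x of logger1 in the frame of clip4 between -0.004 and 0.004 m and y of logger1 in the frame of clip4 between -0.009 and 0.009 m and z of logger1 in the frame of clip4 between -0.0035 and 0.0035 m)) and angle between the y axis of each of logger1, logger2, logger3 and the y axis of cradle, either way round below 0.12 rad and linear speed of each of logger1, logger2, logger3 below 0.03 m/s and ((x of logger2 in the frame of clip1 between -0.004 and 0.004 m and y of logger2 in the frame of clip1 between -0.009 and 0.009 m and z of logger2 in the frame of clip1 between -0.0035 and 0.0035 m) or (x of logger2 in the frame of clip2 between -0.004 and 0.004 m and y of logger2 in the frame of clip2 between -0.009 and 0.009 m and z of logger2 in the frame of clip2 between -0.0035 and 0.0035 m) or (x of logger2 in the frame of clip3 between -0.004 and 0.004 m and y of logger2 in the frame of clip3 between -0.009 and 0.009 m and z of logger2 in the frame of clip3 between -0.0035 and 0.0035 m) or (x of logger2 in the frame of clip4 between -0.004 and 0.004 m and y of logger2 in the frame of clip4 between -0.009 and 0.009 m and z of logger2 in the frame of clip4 between -0.0035 and 0.0035 m)) and ((x of logger3 in the frame of clip1 between -0.004 and 0.004 m and y of logger3 in the frame of clip1 between -0.009 and 0.009 m and z of logger3 in the frame of clip1 between -0.0035 and 0.0035 m) or (x of logger3 in the frame of clip2 between -0.004 and 0.004 m and y of logger3 in the frame of clip2 between -0.009 and 0.009 m and z of logger3 in the frame of clip2 between -0.0035 and 0.0035 m) or (x of logger3 in the frame of clip3 between -0.004 and 0.004 m and y of logger3 in the frame of clip3 between -0.009 and 0.009 m and z of logger3 in the frame of clip3 between -0.0035 and 0.0035 m) or (x of logger3 in the frame of clip4 between -0.004 and 0.004 m and y of logger3 in the frame of clip4 between -0.009 and 0.009 m and z of logger3 in the frame of clip4 between -0.0035 and 0.0035 m))), for 0.2 s.
At the end, for the whole second after the job is handed in: Every untagged logger is home in a clip (within 4 mm across, 9 mm along, 3.5 mm in height, 0.12 rad), every tagged one lies in the tray, and the cover is on: rim height within 3 mm, centre within 8 mm, tilt below 0.04, turn below 0.08 rad, tabs out to below 2.5 mm; all at rest (all of step 2 and x of faulty1 in the frame of tray between -0.086 and 0.086 m and y of faulty1 in the frame of tray between -0.066 and 0.066 m and z of each of faulty1, faulty2 in the frame of tray below 0.05 m and contact force between each of faulty1, faulty2 and tray above 0.05 N and linear speed of each of faulty1, faulty2, cover below 0.03 m/s and x of faulty2 in the frame of tray between -0.086 and 0.086 m and y of faulty2 in the frame of tray between -0.066 and 0.066 m and z of cover in the frame of cradle between 0.003 and 0.009 m and horizontal distance between cover and cradle below 0.008 m and angle between cover's own z axis and vertical below 0.04 rad and angle between the y axis of cover and the y axis of cradle, either way round below 0.08 rad and value of joint each of tab_near, tab_far below 0.0025 m); the robot touches nothing.
It fails at once if tub knocked more than 4 cm from its place (distance of tub from where it was at the start of the episode above 0.04 m).
It fails at once if scanner knocked more than 4 cm from its place (distance of scanner from where it was at the start of the episode above 0.04 m).
It fails at once if label roll knocked more than 4 cm from its place (distance of label_roll from where it was at the start of the episode above 0.04 m).
Of logger1, logger2, logger3 only 2 to 3 are there at a start; the rules pass over those that are not, and their reading is None.
Of faulty1, faulty2 only 1 to 2 are there at a start; the rules pass over those that are not, and their reading is None.
At some moment in a run one of logger1, logger2, logger3, faulty1, faulty2 may be knocked a few centimetres aside while the robot is not near it.
It also fails if it takes over 210 s, if anything falls off the work surface, if the arm or the gripper's body presses on something with over 40 N, if the wrist force passes 120 N, or if a joint passes its speed limit or range.

## Working session

There is one attempt and no reset: what is moved stays moved. The work goes in short steps, each a Python script; the robot and the scene stay as the last script left them, time stands still between calls to the robot, and variables do not carry over. Pictures are saved under pics/ and viewed, about 12 in all and at most 16, crops included, and the job is handed in when it is done.

```bash
mkdir -p pics; python3 - <<'E'
from station import r
import cv2,numpy as np,json
for n in ("top","side"):
    s=r.snapshot(n); cv2.imwrite(f"pics/{n}0.png",cv2.cvtColor(s["frame"],cv2.COLOR_RGB2BGR))
    print(n,s["fx"],s["cx"],s["cy"],np.round(s["R"],3).tolist(),np.round(s["t"],3).tolist(), (-np.array(s["R"]).T@s["t"]).round(3))
print(r.sense())
E
```

```text
top 364.92413497697544 255.01803342747058 186.97208284804523 [[0.019, -0.999, 0.031], [-0.997, -0.021, -0.072], [0.072, -0.03, -0.997]] [-0.026, 0.65, 1.088] [0.57  0.02  1.132]
side 436.149437391995 259.67025201672317 192.76278468197998 [[-0.978, -0.207, -0.019], [-0.137, 0.709, -0.691], [0.157, -0.674, -0.722]] [0.607, 0.12, 1.177] [0.425 0.833 0.945]
{'clock': 0.1, 'joints': array([ 6.31575142e+01,  5.25706744e+00,  7.05739959e+01,  1.27612352e-05,
        1.04266260e+02, -3.24899626e+00]), 'joint_vel': array([-0.0781121 , -0.02849757, -0.12056378, -0.00175906, -0.0542004 ,
       -0.01700138]), 'joint_torque': array([ 1.77731010e-03, -4.47855556e+01, -4.07569671e+01,  6.99955970e-02,
        2.84504704e-02, -1.15327157e-04]), 'tcp_pos': array([0.24017329, 0.54988561, 0.40364743]), 'orientation': array([-1.79902834e+02, -5.52817168e-03,  1.56406509e+02]), 'contact_force': array([ 0.20802097,  0.43309195, -0.72437322]), 'torque': array([ 0.0630517 ,  0.02998786, -0.03083526]), 'opening': 0.0877206102534723}
```

View pics/top0.png

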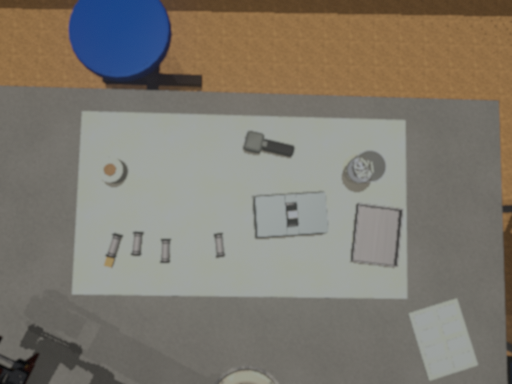

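View pics/side0.png

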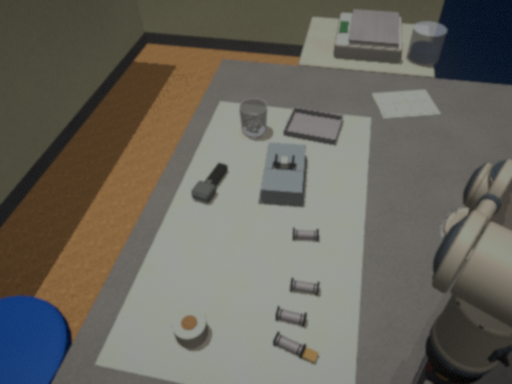

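The top view shows three plain loggers at about (219,245), (165,251) and (137,243), and one tagged logger at (115,245). The cover is at (290,215) with its tabs at (292,207/222), the tray at (377,235), the roll at (113,172) and the scanner at (268,145). The side view confirms these. Next I move above the cover and loggers for close looks.

```bash
cat > h.py <<'E'
from station import r
import cv2,numpy as np
def snap(n,save=None):
    s=r.snapshot(n)
    if save: cv2.imwrite(f"pics/{save}.png",cv2.cvtColor(s["frame"],cv2.COLOR_RGB2BGR))
    return s
def ray(s,uv,z):
    R=np.array(s["R"]);c=-R.T@np.array(s["t"])
    d=R.T@np.array([(uv[0]-s["cx"])/s["fx"],(uv[1]-s["cy"])/s["fy"],1])
    return c+d*(z-c[2])/d[2]
def proj(s,X):
    p=np.array(s["R"])@X+np.array(s["t"]); return np.array([s["fx"]*p[0]/p[2]+s["cx"],s["fy"]*p[1]/p[2]+s["cy"]])
def down(x,y,z,yaw): r.reach([x,y,z],[180,0,yaw])
def st():
    s=r.sense(); print("t%.1f"%s["clock"],s["tcp_pos"].round(4),s["orientation"].round(1),"F",s["contact_force"].round(1),"op %.4f"%s["opening"])
    return s
E
python3 - <<'E'
from h import *
s=snap("top")
for n,uv,z in [("lA",(219,245),.013),("lB",(165,251),.013),("lC",(137,243),.013),("f",(115,245),.013),("cover",(290,215),.056),("tabs",(292,214.5),.09),("tray",(377,235),.02),("roll",(113,172),.05),("scan",(268,145),.03),("drop",(183,178),.0)]:
    print(n,ray(s,uv,z).round(3))
c=ray(s,(292,214.5),.09)
down(c[0]-.03,c[1],.42,90); st()
w=snap("wrist","w_cov"); print(w["fx"],(-np.array(w["R"]).T@w["t"]).round(3),np.round(w["R"],2).tolist())
E
```

```text
lA [0.473 0.092 0.013]
lB [0.452 0.254 0.013]
lC [0.475 0.339 0.013]
f [0.468 0.404 0.013]
cover [ 0.568 -0.117  0.056]
tabs [ 0.569 -0.118  0.09 ]
tray [ 0.511 -0.39   0.02 ]
roll [0.684 0.407 0.05 ]
scan [ 0.78 -0.05  0.03]
drop [0.675 0.21  0.   ]
t2.7 [ 0.5393 -0.1178  0.42  ] [180.   -0.   90.1] F [ 0.7 -0.4  0.4] op 0.0878
299.7569368768759 [ 0.539 -0.038  0.401] [[1.0, 0.0, -0.0], [0.0, -0.96, 0.29], [0.0, -0.29, -0.96]]
```

View pics/w_cov.png

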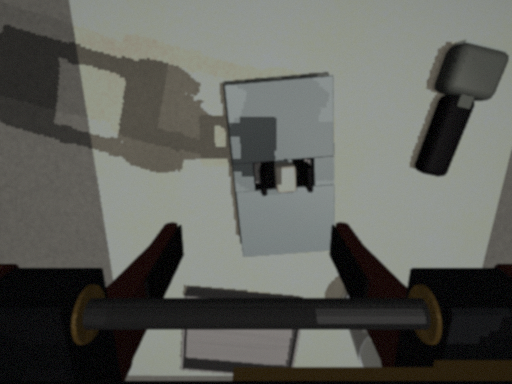

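```bash
python3 - <<'E'
from h import *
w=snap("wrist")
f=w["frame"]; g=cv2.cvtColor(f,cv2.COLOR_RGB2GRAY)
c=f[55:270,205:350]; cv2.imwrite("pics/cov_crop.png",cv2.cvtColor(cv2.resize(c,None,fx=2.75,fy=2.75,interpolation=cv2.INTER_CUBIC),cv2.COLOR_RGB2BGR))
m=np.zeros_like(g); m[150:205,245:325]=(g[150:205,245:325]<45)*255
n,l,S,C=cv2.connectedComponentsWithStats(m)
for i in range(1,n):
    if S[i,4]>20: print(S[i],C[i].round(1))
for uv in [(223,84),(330,73),(243,255),(333,249)]: print(uv,ray(w,uv,.056).round(4))
E
```

```text
[292 159  22  32 460] [304.3 173.2]
[256 160  20  35 483] [266.3 175.8]
(223, 84) [ 0.5028 -0.0224  0.056 ]
(330, 73) [ 0.618  -0.0111  0.056 ]
(243, 255) [ 0.5221 -0.2299  0.056 ]
(333, 249) [ 0.6372 -0.2212  0.056 ]
```

View pics/cov_crop.png

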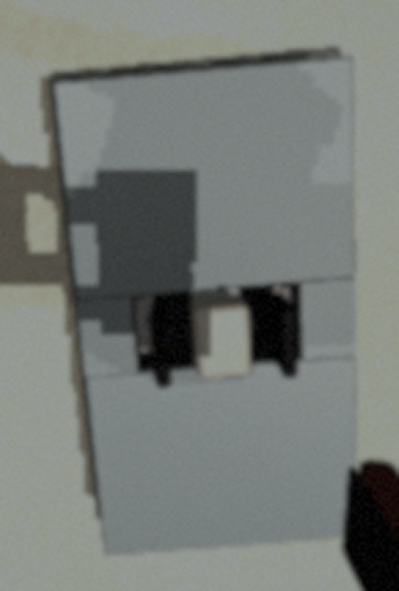

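The cover's top corners give its centre as (0.570, −0.121) and its yaw as about 5.2°. The 115 × 208 mm size matches the spec. Now removing the cover.

```bash
python3 - <<'E'
from h import *
down(.570,-.121,.33,95.2)
r.servo_line([.570,-.121,.2425]); st()
r.grab(40); a=st()
r.servo_line([.570,-.121,.262],speed=.05); st()
r.servo_line([.570,-.121,.35],speed=.12); st()
snap("side","side_lift")
E
```

```text
t4.0 [ 0.5704 -0.1211  0.2445] [1.798e+02 1.000e-01 9.520e+01] F [ 0.3 -0.3  0.2] op 0.0877
t4.8 [ 0.5702 -0.121   0.2432] [179.9   0.   95.2] F [0.5 0.5 4.1] op 0.0410
t5.4 [ 0.5699 -0.121   0.262 ] [-180.     0.    95.2] F [-0.3  0.1 -2.3] op 0.0414
t6.2 [ 0.5699 -0.121   0.3489] [-179.9   -0.    95.2] F [ 0.3  0.9 -2.8] op 0.0415
```

View pics/side_lift.png

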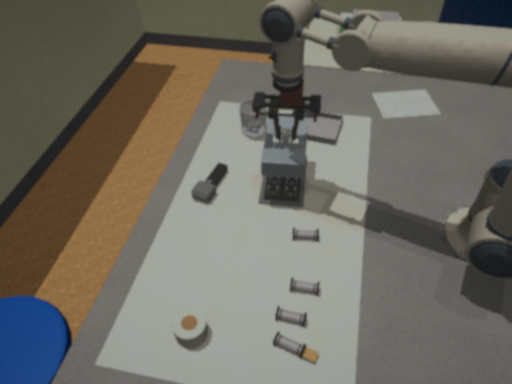

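The cover is off and held level: the side view shows the clips exposed at (283,187), and the force is −2.5 N, which matches 250 g. I'll set it down and look at the cradle.

```bash
python3 - <<'E'
from h import *
r.servo_line([.655,.20,.32],speed=.25)
r.servo_line([.655,.20,.25],speed=.15)
r.servo_line([.655,.20,.2375],speed=.04); st()
r.let_go(); r.wait(.3); st()
r.servo_line([.655,.20,.36],speed=.25)
r.servo_line([.560,-.121,.40],speed=.3); r.wait(.2)
w=snap("wrist"); st()
np.savez("cr.npz",**{k:w[k] for k in w})
c=w["frame"][40:300,150:420]
cv2.imwrite("pics/cr.png",cv2.cvtColor(cv2.resize(c,None,fx=2.2,fy=2.2,interpolation=cv2.INTER_CUBIC),cv2.COLOR_RGB2BGR))
E
```

```text
t8.9 [0.6549 0.2    0.2374] [-180.     0.    95.2] F [ 0.4 -0.6 -3.1] op 0.0413
t10.0 [0.655  0.2    0.2375] [180.    0.   95.2] F [ 0.8 -0.5  0.1] op 0.0877
t12.2 [ 0.5603 -0.1201  0.3998] [-180.    -0.    95.3] F [ 0.1 -0.3  0.1] op 0.0880
```

View pics/cr.png

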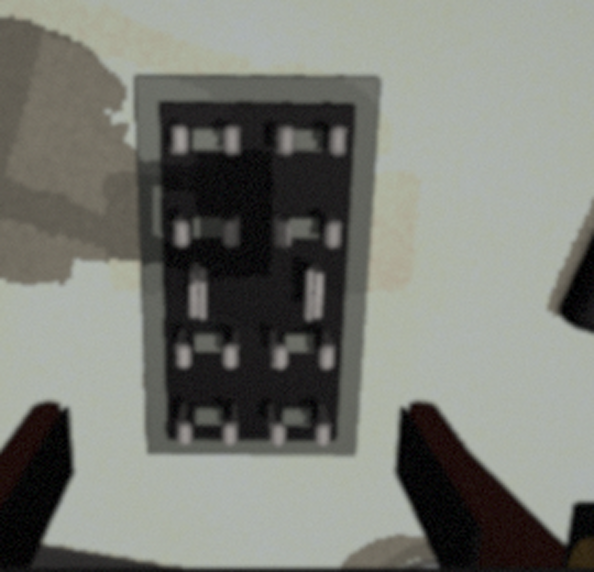

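The crop shows the flange corners at (135,77), (380,77), (148,454) and (356,454), with all four clips empty and the posts in the middle. I'll compute the cradle pose and look at the first logger.

```bash
cat >> h.py <<'E'
def loggers(w,box,z=.013,zmin=None,save=None):
    """dark/steel things on the pale mat inside world box (x0,x1,y0,y1): centre, axis angle, length, buff pixels"""
    f=w["frame"]; hsv=cv2.cvtColor(f,cv2.COLOR_RGB2HSV)
    # white-mat top-down rectification at plane z, 1 mm pixels
    x0,x1,y0,y1=box; W=np.array([[x0,y0],[x1,y0],[x1,y1],[x0,y1]])
    src=np.float32([proj(w,np.array([a,b,z])) for a,b in W])
    nx,ny=int((x1-x0)*1000),int((y1-y0)*1000)
    H=cv2.getPerspectiveTransform(src,np.float32([[0,0],[nx,0],[nx,ny],[0,ny]]))
    im=cv2.warpPerspective(f,H,(nx,ny))
    if save: cv2.imwrite(f"pics/{save}.png",cv2.cvtColor(im,cv2.COLOR_RGB2BGR))
    h=cv2.cvtColor(im,cv2.COLOR_RGB2HSV)
    buff=((h[...,1]>90)&(h[...,2]>80)&(h[...,0]>8)&(h[...,0]<28)).astype(np.uint8)
    g=h[...,2]; caps=(g<70).astype(np.uint8)
    return im,caps,buff
E
python3 - <<'E'
from h import *
w=dict(np.load("cr.npz"))
P=np.array([ray(w,(u/2.2+150,v/2.2+40),.006) for u,v in [(135,77),(380,77),(148,454),(356,454)]])
print(P.round(4),P.mean(0).round(4))
ex=(P[1]-P[0]+P[3]-P[2]);ey=(P[0]-P[2]+P[1]-P[3]);print(np.degrees(np.arctan2(ex[1],ex[0])),np.degrees(np.arctan2(-ey[0],ey[1])),np.linalg.norm(P[1]-P[0]),np.linalg.norm(P[0]-P[2]))
# jaw tops, z=.046
J=np.array([ray(w,(u/2.2+150,v/2.2+40),.046) for u,v in [(179,128),(231,128),(287,128),(339,128),(183,420),(231,420),(278,420),(323,420)]]);print(J.round(4),J.mean(0))
down(.473,.092,.40,180); r.wait(.2); st(); w=snap("wrist","wA")
im,caps,buff=loggers(w,(.38,.56,0,.18),save="wA_rect")
n,l,S,C=cv2.connectedComponentsWithStats(caps)
for i in range(1,n):
    if S[i,4]>60: print(S[i],C[i].round(1))
t=snap("top")["frame"][225:275,95:240]; cv2.imwrite("pics/top1.png",cv2.cvtColor(np.hstack([cv2.resize(t,(500,172)),cv2.copyMakeBorder(im[:172],0,max(0,172-im.shape[0]),0,0,0)]),cv2.COLOR_RGB2BGR))
E
```

```text
[[ 0.4977 -0.0185  0.006 ]
 [ 0.6273 -0.0065  0.006 ]
 [ 0.5168 -0.2397  0.006 ]
 [ 0.6471 -0.2276  0.006 ]] [ 0.5722 -0.1231  0.006 ]
5.305753400057427 5.011415263376944 0.13012360929699732 0.22199671145829278
[[ 0.526  -0.042   0.046 ]
 [ 0.5511 -0.0397  0.046 ]
 [ 0.5781 -0.0372  0.046 ]
 [ 0.6032 -0.0349  0.046 ]
 [ 0.5387 -0.1958  0.046 ]
 [ 0.5651 -0.1933  0.046 ]
 [ 0.591  -0.1909  0.046 ]
 [ 0.6158 -0.1886  0.046 ]] [ 0.57111046 -0.11529863  0.046     ]
t13.4 [0.4734 0.0913 0.3998] [-180.    -0.   179.9] F [-0.8  0.5  0.1] op 0.0878
[ 59  75  12  25 217] [63.8 86.8]
[117  83  18  25 214] [127.   95.6]
```

View pics/top1.png

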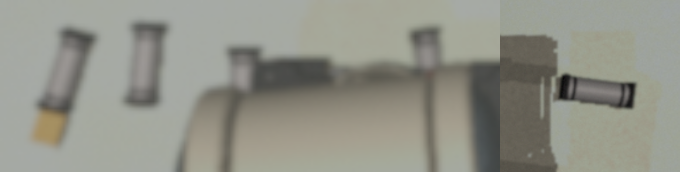

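Cradle pose is (0.571, −0.122) with yaw 5.2°. Logger A's caps are 64 mm apart, with its centre at (0.475, 0.091) and its axis at 7.9°. I'll pick it and place it in clip 4.

```bash
cat >> h.py <<'E'
CR=np.array([.571,-.122]); CY=5.2
def clip(k):
    a=np.radians(CY); p=np.array([(-26,56),(-26,-56),(26,56),(26,-56)][k-1])/1000
    return CR+np.array([[np.cos(a),-np.sin(a)],[np.sin(a),np.cos(a)]])@p
def find(x,y,save=None,yaw=0):
    down(x,y,.40,yaw); r.wait(.2)
    w=snap("wrist"); b=(x-.09,x+.09,y-.09,y+.09)
    im,caps,buff=loggers(w,b,save=save)
    n,l,S,C=cv2.connectedComponentsWithStats(caps)
    C=[C[i] for i in range(1,n) if 100<S[i,4]<600]
    best=None
    for i in range(len(C)):
        for j in range(i):
            d=C[i]-C[j]; L=np.hypot(*d); m=(C[i]+C[j])/2
            if 57<L<72 and (best is None or np.hypot(*(m-90))<best[0]):
                a=np.degrees(np.arctan2(d[1],d[0])); a=(a+90)%180-90
                best=(np.hypot(*(m-90)),x-.09+m[0]/1000,y-.09+m[1]/1000,a,L)
    print("found",best,"buff px",int(buff.sum()),"caps",np.round(C,0).tolist()); return best
def pick(x,y,ang,off=(0,0)):
    """ang: logger axis in world, deg; grasp across its middle"""
    yaw=ang
    down(x+off[0],y+off[1],.26,yaw)
    r.servo_line([x+off[0],y+off[1],.186],speed=.15); r.grab(40); s=st()
    r.servo_line([*s["tcp_pos"][:2],.27],speed=.2); return st()
def press(k,yaw=None):
    c=clip(k); yaw=90+CY if yaw is None else yaw
    down(*c,.29,yaw)
    r.servo_line([*c,.235],speed=.15); st()
    r.servo_line([*c,.2035],speed=.03); r.wait(.2); return st()
E
python3 - <<'E'
from h import *
pick(.4754,.0912,7.9)
press(4)
r.let_go(); st()
c=clip(4); r.servo_line([*c,.30],speed=.25)
find(.452,.254,save="B_rect")
t=snap("top")["frame"][170:280,90:345]; cv2.imwrite("pics/top2.png",cv2.cvtColor(cv2.resize(t,None,fx=3,fy=3,interpolation=cv2.INTER_CUBIC),cv2.COLOR_RGB2BGR))
E
```

```text
t17.7 [0.4754 0.0912 0.186 ] [180.    0.    7.9] F [-0.3  0.3  0.8] op 0.0233
t18.3 [0.4752 0.0912 0.2692] [180.    0.    7.9] F [-0.5  0.9 -1.2] op 0.0230
t20.5 [ 0.602  -0.1751  0.2353] [-180.    -0.    95.2] F [ 0.  -0.2  0.4] op 0.0232
t21.9 [ 0.6024 -0.1759  0.2054] [1.798e+02 1.000e-01 9.520e+01] F [-0.3 -0.7  6.9] op 0.0234
t23.0 [ 0.602  -0.1754  0.2035] [180.    0.   95.2] F [-0.4  0.1 -1.1] op 0.0878
found (np.float64(2.4193990211526986), np.float64(0.4538799983510594), np.float64(0.2524771415615467), np.float64(0.49109777909552577), np.float64(60.48016704634145)) buff px 0 caps [[62.0, 88.0], [122.0, 89.0]]
```

View pics/top2.png

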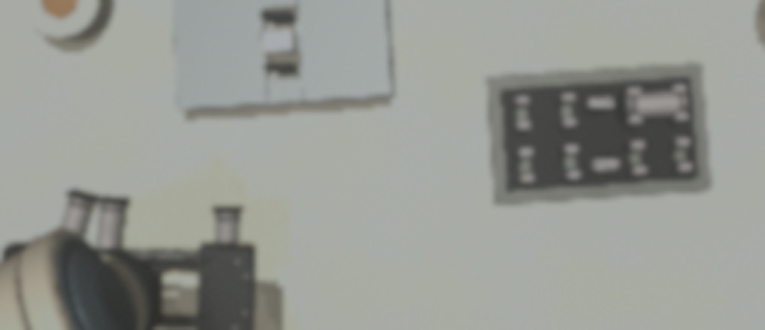

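Logger A is seated in clip 4 at (655,103). Logger C has been knocked towards the tagged one and is now at (112,220) in the crop. Next is logger B, into clip 1.

```bash
python3 - <<'E'
from h import *
pick(.4545,.2525,.5)
press(1)
r.let_go(); st()
c=clip(1); r.servo_line([*c,.30],speed=.25)
find(.475,.355,save="C_rect"); 
im=cv2.imread("pics/C_rect.png"); cv2.imwrite("pics/C3.png",cv2.resize(im,None,fx=3,fy=3))
E
```

```text
t28.2 [0.4545 0.2525 0.1859] [180.    0.    0.5] F [ 0.8  0.1 -0.1] op 0.0228
t28.8 [0.4543 0.2524 0.2692] [180.    0.    0.5] F [-0.  -0.3 -1. ] op 0.0232
t31.3 [ 0.5401 -0.0684  0.2354] [-180.    -0.    95.2] F [ 0.4  1.  -1.6] op 0.0229
t32.7 [ 0.5407 -0.0694  0.2049] [1.798e+02 1.000e-01 9.520e+01] F [ 0.9 -3.2  5.9] op 0.0232
t33.8 [ 0.54   -0.0686  0.2035] [-180.    -0.    95.2] F [-0.5 -0.1  0.5] op 0.0881
found (np.float64(19.736317589438997), np.float64(0.46060005280528055), np.float64(0.3684968052805281), np.float64(-3.8654985873249643), np.float64(61.050993307647225)) buff px 296 caps [[106.0, 101.0], [45.0, 106.0], [110.0, 133.0], [50.0, 149.0]]
```

View pics/C3.png

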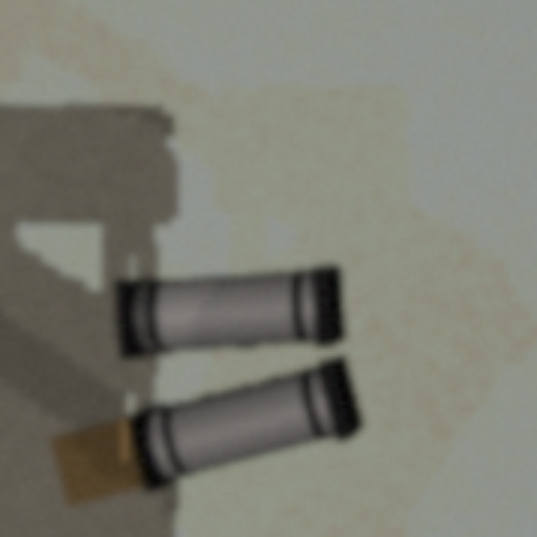

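The rectified crop shows C at (231,312)/3 and the tagged logger at (245,425)/3. The gap between them is too narrow for a finger, so I'll grip C by its ends, carry it clear, then regrasp it across the middle. Its clip has a neighbour, so after pressing I'll slide the fingers up off it with minimum grip instead of opening.

```bash
python3 - <<'E'
from h import *
down(.4625,.369,.26,85.7)
r.servo_line([.4625,.369,.187],speed=.1); st()
r.grab(15); s=st()
x,y=s["tcp_pos"][:2]
r.servo_line([x,y,.20],speed=.1); r.servo_line([.46,.25,.20],speed=.2); r.servo_line([.46,.25,.1875],speed=.05)
r.let_go(); r.servo_line([.46,.25,.26],speed=.2)
s=pick(.46,.25,-4.3)
if .02<s["opening"]<.027:
    press(2)
    r.grab(3); st()
    c=clip(2)
    r.servo_line([*c,.215],speed=.03); st()
    r.servo_line([*c,.240],speed=.04); st()
    r.servo_line([*c,.33],speed=.2); 
    r.let_go(); st()
    down(.560,-.121,.40,95.2); r.wait(.2)
    w=snap("wrist"); np.savez("cr2.npz",**w)
    c=w["frame"][40:260,170:400]
    cv2.imwrite("pics/cr2.png",cv2.cvtColor(cv2.resize(c,None,fx=2.6,fy=2.6,interpolation=cv2.INTER_CUBIC),cv2.COLOR_RGB2BGR))
E
```

```text
t38.8 [0.4628 0.3692 0.1878] [179.9  -0.   85.7] F [-0.3  0.3  0.2] op 0.0879
t39.2 [0.4627 0.3691 0.1878] [179.9  -0.   85.7] F [0.2 0.1 3. ] op 0.0702
t44.8 [0.46  0.25  0.186] [-180.     0.    -4.3] F [-0.2 -0.4 -0.2] op 0.0233
t45.3 [0.4599 0.2499 0.2691] [180.    0.   -4.3] F [-0.1  0.1 -0.9] op 0.0233
t48.0 [ 0.5503 -0.1799  0.2352] [-180.    -0.    95.2] F [-0.1 -0.7 -1.6] op 0.0228
t49.4 [ 0.5507 -0.1799  0.2053] [179.9   0.   95.2] F [-1.9  1.8  7.7] op 0.0233
t49.6 [ 0.5504 -0.1802  0.2042] [179.9   0.   95.2] F [0.4 0.1 3.8] op 0.0242
t50.2 [ 0.5502 -0.18    0.215 ] [-180.    -0.    95.2] F [ 2.1  0.6 -1.8] op 0.0240
t50.9 [ 0.5501 -0.1801  0.2399] [-180.    -0.    95.2] F [ 0.5 -0.2 -0.7] op 0.0003
t52.9 [ 0.5502 -0.1801  0.33  ] [180.    0.   95.2] F [0.5 0.1 0.7] op 0.0880
```

View pics/cr2.png

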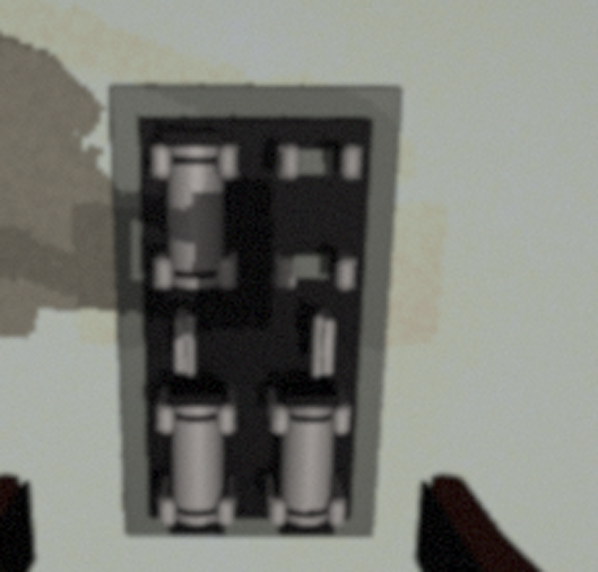

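All three loggers are down in clips 1, 2 and 4, and the neighbour wasn't disturbed. I'll check their centring from the dark rings while picking the tagged logger.

```bash
python3 - <<'E'
from h import *
w=dict(np.load("cr2.npz")); a=np.radians(CY); Rm=np.array([[np.cos(a),np.sin(a)],[-np.sin(a),np.cos(a)]])
for k,u,v1,v2 in [(1,194,160,278),(2,197,411,515),(4,304,411,515)]:
    P=[Rm@(ray(w,(u/2.6+170,v/2.6+40),.044)[:2]-clip(k))*1000 for v in (v1,v2)]
    print(k,np.round(P,1).tolist(),"mid",np.mean(P,0).round(1))
b=find(.465,.406,save="F_rect",yaw=0)
# two views of the tray
im=cv2.imread("pics/F_rect.png"); cv2.imwrite("pics/F3.png",cv2.resize(im,None,fx=3,fy=3))
s=snap("top"); c=s["frame"][180:290,320:430]
cv2.imwrite("pics/tray.png",cv2.cvtColor(np.hstack([cv2.resize(c,(396,396),interpolation=cv2.INTER_CUBIC),cv2.cvtColor(cv2.resize(im,(396,396)),cv2.COLOR_BGR2RGB)]),cv2.COLOR_RGB2BGR))
E
```

```text
1 [[1.2, 22.8], [0.6, -25.9]] mid [ 0.9 -1.5]
2 [[1.2, 25.9], [0.6, -25.8]] mid [0.9 0.1]
4 [[-2.4, 25.9], [-0.9, -25.8]] mid [-1.7  0.1]
found (np.float64(1.3974202330664942), np.float64(0.4663918661247428), np.float64(0.4058755331426565), np.float64(-14.772887409963204), np.float64(60.67997071476386)) buff px 609 caps [[121.0, 82.0], [62.0, 98.0]]
```

View pics/tray.png

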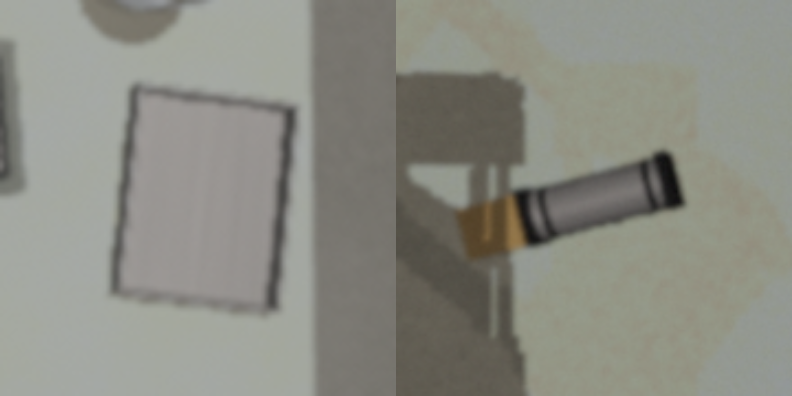

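The loggers are within 2 mm of centre along the clips. The tray centre is about (0.511, −0.389), with its long axis at −6°. Now the tagged logger goes to the tray.

```bash
python3 - <<'E'
from h import *
s=pick(.4664,.4059,165.2)
if .02<s["opening"]<.027:
    r.servo_line([.4664,.4059,.36],speed=.25)
    down(.525,-.391,.36,174)
    r.servo_line([.525,-.391,.22],speed=.2); r.servo_line([.525,-.391,.1925],speed=.05); st()
    r.let_go(); st(); r.servo_line([.525,-.391,.36],speed=.25)
    # look at the cover
    down(.655,.20,.42,95.2); r.wait(.2)
    w=snap("wrist"); np.savez("cv.npz",**w)
    c=w["frame"][40:280,180:380]
    t=snap("top")["frame"][180:290,320:430]
    cv2.imwrite("pics/cv.png",cv2.cvtColor(np.hstack([cv2.resize(c,None,fx=2.3,fy=2.3,interpolation=cv2.INTER_CUBIC),cv2.copyMakeBorder(cv2.resize(t,(330,330)),0,222,0,0,0)]),cv2.COLOR_RGB2BGR))
E
```

```text
t60.2 [0.4664 0.4059 0.186 ] [180.   -0.  165.2] F [-0.4  0.1 -0.9] op 0.0232
t60.8 [0.4663 0.4058 0.2691] [-180.    -0.   165.2] F [ 0.2 -0.  -1.7] op 0.0232
t65.7 [ 0.525  -0.391   0.1924] [180.  -0. 174.] F [-0.4 -0.5 -0.1] op 0.0230
t66.8 [ 0.525  -0.391   0.1925] [-180.   -0.  174.] F [0.1 0.3 0.6] op 0.0878
```

View pics/cv.png

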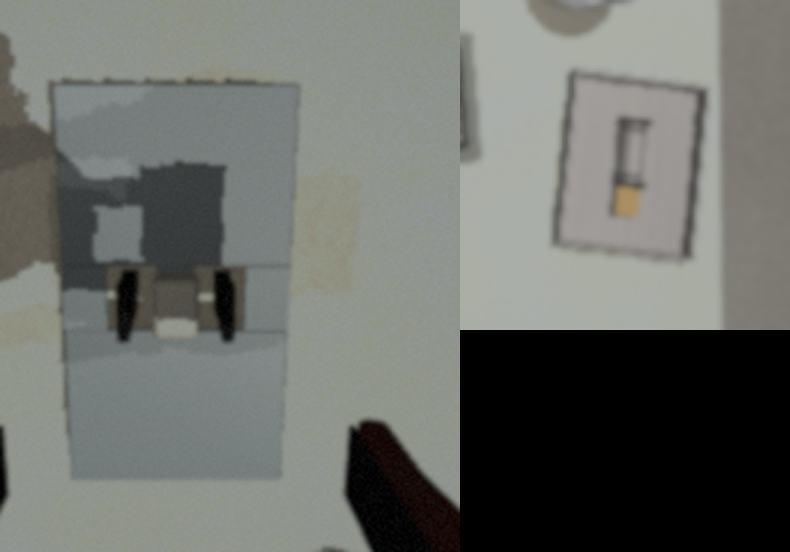

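The tagged logger lies in the tray and the cover stands untouched. Before refitting I'll check its position from this view, then return it to the TCP pose it came from.

```bash
python3 - <<'E'
from h import *
w=dict(np.load("cv.npz"))
P=np.array([ray(w,(u/2.3+180,v/2.3+40),.050) for u,v in [(52,85),(299,86),(71,478),(283,478)]]); print(P.mean(0).round(4), np.degrees(np.arctan2(*(P[1]-P[0]+P[3]-P[2])[1::-1])))
r.servo_line([.655,.20,.30],speed=.2); r.servo_line([.655,.20,.2368],speed=.1)
r.grab(40); st()
r.servo_line([.655,.20,.26],speed=.06); st()
r.servo_line([.655,.20,.35],speed=.2)
r.servo_line([.570,-.121,.35],speed=.22); r.wait(.3)
r.servo_line([.570,-.121,.30],speed=.1); st()
r.servo_line([.570,-.121,.255],speed=.06); st()
r.servo_line([.570,-.121,.2425],speed=.02); r.wait(.2); st()
snap("side","side_fit")
E
```

```text
[0.6554 0.1981 0.05  ] 5.04248479407784
t72.4 [0.655  0.2    0.2374] [180.   -0.   95.2] F [-1.   0.5  3.9] op 0.0414
t72.9 [0.6551 0.2    0.2603] [180.   -0.   95.2] F [-1.3  0.1 -2. ] op 0.0414
t76.1 [ 0.5701 -0.121   0.3003] [180.    0.   95.2] F [-0.4  0.7 -2.7] op 0.0414
t77.0 [ 0.5701 -0.121   0.2555] [180.    0.   95.2] F [ 0.1  0.6 -3.5] op 0.0414
t78.0 [ 0.5699 -0.121   0.2433] [180.    0.   95.2] F [-4.8  1.7  5.8] op 0.0415
```

View pics/side_fit.png

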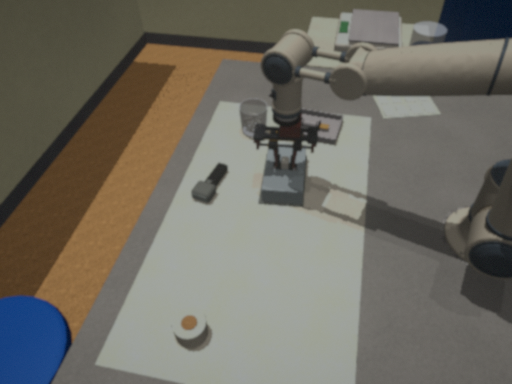

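The cover is down on the flange: contact force is +5.8 N at the original height. Releasing and checking that it has latched.

```bash
python3 - <<'E'
from h import *
r.let_go(); r.wait(.3); st()
r.servo_line([.570,-.121,.36],speed=.2)
r.servo_line([.5393,-.1178,.42],rotation=[180,0,90.1],speed=.2); r.wait(.3)
w=snap("wrist"); np.savez("fin.npz",**w); f=w["frame"]; g=cv2.cvtColor(f,cv2.COLOR_RGB2GRAY)
m=np.zeros_like(g); m[150:205,245:325]=(g[150:205,245:325]<45)*255
n,l,S,C=cv2.connectedComponentsWithStats(m)
for i in range(1,n):
    if S[i,4]>20: print(S[i],C[i].round(1))
c=f[55:270,205:350]
t=snap("top")["frame"][180:260,235:345]
cv2.imwrite("pics/fin.png",cv2.cvtColor(np.hstack([cv2.resize(c,None,fx=2.75,fy=2.75,interpolation=cv2.INTER_CUBIC),cv2.copyMakeBorder(cv2.resize(t,(385,280)),0,311,0,0,0)]),cv2.COLOR_RGB2BGR))
E
```

```text
t79.2 [ 0.57   -0.121   0.2425] [180.   -0.   95.2] F [ 0.2 -0.2 -0.7] op 0.0881
[292 159  22  32 468] [303.9 173.5]
[255 161  21  34 490] [266.  176.5]
[252 163   5  18  44] [253.6 170. ]
```

View pics/fin.png

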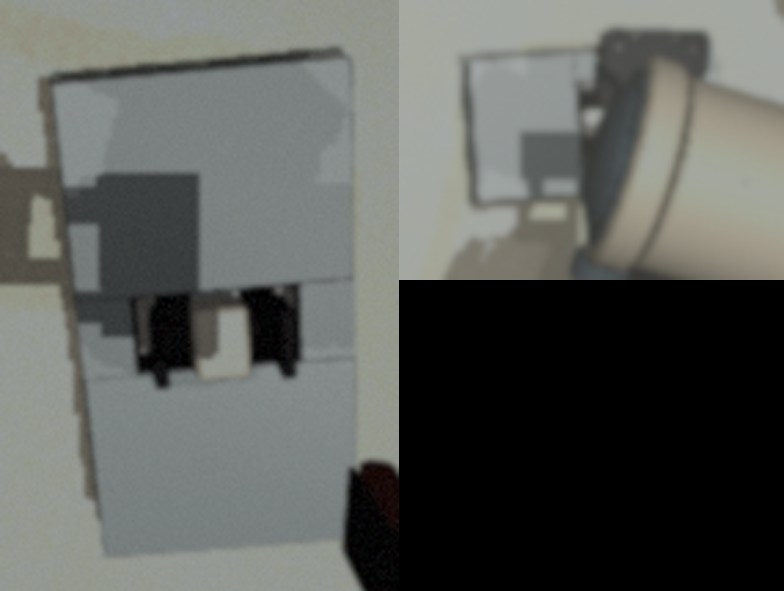

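The final wrist view matches the starting view: the tab blobs are within about 1 px, and the outline and rim are in the same place. So the cover is seated with its tabs out.

```bash
python3 -c "
from h import *
st(); print(r.hand_in())"
```

```text
t80.8 [ 0.5395 -0.1178  0.4191] [-179.9   -0.    90.1] F [-1.   0.3  0.1] op 0.0879
the job is handed in; nothing more can be done
None
```

The job is done and handed in at about 81 s of the 210 s allowed; no verdict is reported.

- **Cover off:** I squeezed the tabs, lifted the cover and set it upright on the bench by the label roll. It was still in place, within about 2 mm, when I went back for it.
- **Loggers:** the three untagged loggers went into clips 4, 1 and 2. By camera they sat within about 2 mm of centre, both along and across the clips. I judged their height only from the gripper stopping at the home height with a 6–8 N reaction.
- **Knocked logger:** one logger had been knocked against the tagged one, so I lifted it clear by its ends before regrasping it. It went in beside a loaded clip, so I slid the fingers off upward with a light grip to avoid hitting its neighbour. The picture afterwards showed both still in place.
- **Tagged logger:** the one tagged logger lies inside the tray.
- **Cover back on:** it went back to its original position. The final close view matches the starting one to about a pixel, with both tabs sprung out. I did not tug it to test the latch.

No check failed. The arm didn't go near the tub, scanner or roll, though I did not measure their positions again at the end.

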